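# Close up the sample cooler

### The job

Close the white sample cooler on the lab bench: with the fingertips, first push the upright yellow inner flap over until it lies flat inside the cooler, and only then push the standing blue cover over and down until it is fully shut on the rim. Leave the two vials in the cooler and everything else on the bench where they stand, without picking anything up.

Things in the scene. Friction and masses are not known exactly. Their poses are not given: they have to be found in the camera images.
- cooler: White insulated box with a blue band, fixed to the bench, 200 (x) x 180 (y) x 95 (z) mm, walls 15 mm. Origin: centre of its underside; z up. It is turned by up to about 0.5 rad. In its frame the cover is hinged along the upper +y rim and the flap inside the -y wall. An aluminium block in it holds the vials, whose tops are 6 mm below the closed flap.
- flap (a joint): Angle (rad) of the yellow flap, a plate 160 (x) x 135 x 4 mm: 0 lying flat in the cooler, 1.57 upright, stop at 1.75. It folds towards the cooler's +y. Its hinge is stiff: it stays at any angle and moves with about 1 N at mid-length.
- flap_hinge (a point): Middle of the flap's hinge line, in the cooler's frame (0, -68, 80) mm, so 15 mm below the rim. It lies on the flap's outer face (the face that is uppermost when flat and that looks away from the cover when upright).
- flap_edge (a point): Middle of the flap's free edge, on the outer face, 135 mm from flap_hinge.
- cover (a joint): Angle (rad) of the blue cover, a plate 200 (x) x 186 x 14 mm: 0 shut flat on the rim, 1.57 upright, stop at 1.95. It swings towards the cooler's -y. Its hinge is stiff: it stays at any angle, does not fall shut and moves with about 0.5 to 4 N at 140 mm from the hinge.
- cover_hinge (a point): Middle of the cover's hinge line, in the cooler's frame (0, 90, 95.5) mm, on the cover's inner face (its underside when shut; the outer face is 14 mm further).
- cover_edge (a point): Middle of the cover's free edge, on its outer face (uppermost when shut), 186 mm from the hinge along the plate.
- vial_a: Amber vial with a red cap, 21 mm across, 48 mm high, standing loose in a hole of the block in the cooler. Origin: centre of its underside. To be left alone.
- vial_b: Amber vial with a green cap, same size, standing loose in another hole of the block. To be left alone.
- trough: Loose white reagent trough, 55 x 130 x 32 mm, beside the cooler's -x wall. Origin: centre of its underside. To be left alone.
- bottle: Loose glass jar with orange cap, 60 mm across, 100 mm high, beside the cooler's +x wall. Origin: centre of its underside. To be left alone.
- tub: Loose green tub, 150 x 150 x 110 mm. Origin: centre of its underside. To be left alone.
- beaker: Loose clear beaker, 96 mm across, 120 mm high. Origin: centre of its underside. To be left alone.
- plate: Loose clear well plate, 85 x 127 x 14 mm. Origin: centre of its underside. To be left alone.

How it is judged (in metres and radians):
On the way, in this order (a step that is already met when the one before it is completed fails the run):
1. the flap lies flat (within 0.08 rad) while the cover still stands open (above 1.0 rad) (value of joint flap below 0.08 rad and value of joint cover above 1 rad), for 0.2 s.
2. the cover is shut (within 0.04 rad) over the flat flap (value of joint flap below 0.08 rad and value of joint cover below 0.04 rad), for 0.2 s.
At the end, for the whole second after the job is handed in: The flap lies flat in the cooler (within 0.08 rad), the cover is shut on the rim (within 0.04 rad, about 7 mm at its edge) and at rest, the vials are within 15 mm and the other loose things within 30 mm of where they stood (all of step 2 and not (velocity of joint cover above 0.03 rad/s) and not (velocity of joint cover below -0.03 rad/s) and distance of each of trough, bottle, tub, beaker, plate from where it was at the start of the episode below 0.03 m and distance of each of vial_a, vial_b from where it was at the start of the episode below 0.015 m); the robot touches nothing.
It fails at once if the cover is swung below 1.0 rad while the flap is not yet flat (above 0.15 rad) (value of joint cover below 1 rad and value of joint flap above 0.15 rad).
It fails at once if a vial is lifted or moved more than 15 mm (distance of any of vial_a, vial_b from where it was at the start of the episode above 0.015 m).
It fails at once if another loose thing is lifted, carried or pushed more than 30 mm (distance of any of trough, bottle, tub, beaker, plate from where it was at the start of the episode above 0.03 m).
It also fails if it takes over 58 s, if anything falls off the work surface, if the arm or the gripper's body presses on something with over 40 N, if the wrist force passes 120 N, or if a joint passes its speed limit or range.

### The arm

A 6-joint arm with a two-finger parallel gripper is mounted at the origin on the work surface. World frame = base frame: x ahead of the robot, y to its left, z up, the work surface at z = 0. Lengths are in m, angles in degrees, forces in N, time in s.
With the tool pointing down it reaches from about 0.375 to 0.9 m from the base axis. Payload 3.1 kg.
Tool frame: the origin (TCP) lies on the centre line of the jaws, within the pads' length; the fingertips stand 22 mm ahead of it and the grasp point (between the pads) lies 3 mm ahead of it; y points along the fingers, z is the direction in which the jaws open and shut, and the axes are right-handed (so a half turn about y gives the same grasp; the last joint's range is limited). The gripper opens to 87 mm and grips with 3 to 60 N. Pads are 19 mm wide; open, the fingers measure 117 mm over their backs; the gripper's body (75 mm by 190 mm) begins 51 mm behind the grasp point.
Start: joints at [54.861, 30.224, 82.088, -0, 67.689, -10.227], TCP at [0.263, 0.567, 0.245] pointing down, gripper open.
Joint ranges: [-176.69, 176.69], [-43.24, 126.21], [12.49, 139.97], [-82, 262], [0, 151.66], [-163.58, 163.58]. Speed limits (degrees/s): [159.86, 159.86, 180, 180, 180, 180].

### API

Orientations are given as a 3x3 rotation matrix whose columns are the frame's x, y, z axes.
In Python, from rig import bot gives the robot as it stands.
- The arm moves only by the tool jog_arm, never from a script. Its argument "motion" is one flat list of numbers, 6 for each row, row after row: the shift along the tool's x, y, z in mm, then the turn, a rotation vector about the tool's x, y, z in degrees. A call has 1 to 20 rows; each row is the pose to reach, as a shift and turn from the pose commanded when the call began, along the tool's axes at that moment; what a row does not reach only later rows make up. A row lasts 1/8 s, in which the tool goes at most 62.5 mm and 10.7 degrees, less where a joint would pass 70% of its speed; a pose out of reach is approached as far as the arm can. A call with a gripper value outside its range is refused whole. "gripper" is the opening, from 0 (shut) to 1 (fully open), set as the call begins (left out, the last holds). The fingers move at their own pace and stop on an object; the grip force is fixed at half the most. Time passes only in rows, so rows that repeat a pose let the fingers close. It gives the time, the measured TCP pose, the force and the opening at its end, in the units of the state.
- bot.read_state(): the state, without advancing time (a new reading comes with each control period).
- bot.capture(name): name is "side" or "top" or "wrist"; returns (picture, depth): 480x640x3 uint8, red, green, blue; 480x640 float32, m along the optical axis (not along the pixel's ray), 0 where there is no reading.
- bot.get_calibration(name): a dict with "mtx" (3x3 intrinsics, pixels), "pose" (4x4, takes a point from camera to world coordinates); the wrist camera has in their place "hand_eye" (4x4, takes a point from camera to tool coordinates, whose origin is the TCP and whose axes are the tool frame's). Camera axes: x right, y up, looking along -z (the intrinsics and any distortion apply to the point x, -y, -z); pixel columns grow to the right and rows downward; lengths in m; the calibration is good to about 2 mm. A picture is of the moment at which its call begins: read the wrist's pose just before it. get_calibration takes no time and is no camera call.
- bot.hand_in(): hands the job in, once; it reports no verdict.
The state is a dict: "time_s": time; "joint_positions": joint angles; "qvel": joint speeds; "tau": joint torques, N m; "position": TCP position; "tcp_rot": TCP orientation; "force": force on the tool from outside, world axes, zero at the start; "moment": the same for the moment, N m; "opening": opening from 0.0 (shut) to 1.0 (fully open).
Only numpy, scipy, OpenCV 4.12 (cv2) and the standard library are available. Lean on these libraries where they do the work, as an engineer would, in place of code of your own. Each camera call takes 0.05 s, during which the arm holds its last target.

## Working session

There is one attempt and no reset: what is moved stays moved. The work goes in short steps, Python scripts to look and compute and a tool call to move; the robot and the scene stay as the last step left them, time stands still between calls to the robot, and variables do not carry over. Pictures are saved under pics/ and viewed, and the job is handed in when it is done.

Besides the shell and the picture viewer there is one more tool, called as name(argument=value, ...) on one line, values as JSON. jog_arm: Moves the arm, as the interface text tells. Its arguments: {"type":"object","properties":{"motion":{"type":"array","items":{"type":"number"}},"gripper":{"type":"number"}},"required":["motion"]}

```bash
ls; mkdir -p pics; python3 - <<'E'
from rig import bot
import cv2,numpy as np
np.set_printoptions(precision=4,suppress=True)
s=bot.read_state();print(s)
for n in("side","top"):
    p,d=bot.capture(n);cv2.imwrite(f"pics/{n}0.png",p[:,:,::-1]);np.savez(f"{n}0.npz",p=p,d=d)
    c=bot.get_calibration(n);print(n,c)
print(bot.get_calibration("wrist"))
E
```

```text
pics
{'time_s': 0.0, 'joint_positions': array([ 54.8614,  30.28  ,  82.1547,  -0.001 ,  67.6894, -10.227 ]), 'qvel': array([ 0.0374, -0.1044, -0.0105,  0.0086, -0.0741,  0.009 ]), 'tau': array([  0.0002, -44.0048, -17.6592,   0.0634,   0.0583,  -0.0001]), 'position': array([0.2628, 0.5663, 0.2436]), 'tcp_rot': array([[ 0.907 , -0.0012,  0.4212],
       [-0.4212, -0.0018,  0.907 ],
       [-0.0004, -1.    , -0.0021]]), 'force': array([ 0.5219, -0.286 , -0.2179]), 'moment': array([-0.0074, -0.0772, -0.0509]), 'opening': 0.9964532235793288}
side {'mtx': array([[620.5017,   0.    , 329.797 ],
       [  0.    , 620.5017, 247.7823],
       [  0.    ,   0.    ,   1.    ]]), 'pose': array([[ 0.6893,  0.568 , -0.4497, -0.1374],
       [-0.7244,  0.5341, -0.4359, -0.7146],
       [-0.0074,  0.6262,  0.7796,  1.3633],
       [ 0.    ,  0.    ,  0.    ,  1.    ]])}
top {'mtx': array([[436.9926,   0.    , 324.1189],
       [  0.    , 436.9926, 236.9407],
       [  0.    ,   0.    ,   1.    ]]), 'pose': array([[-0.0008,  0.9945, -0.105 ,  0.4888],
       [-0.9994,  0.0027,  0.0337,  0.0209],
       [ 0.0338,  0.105 ,  0.9939,  1.0034],
       [ 0.    ,  0.    ,  0.    ,  1.    ]])}
{'mtx': array([[390.7572,   0.    , 320.7284],
       [  0.    , 390.7572, 236.409 ],
       [  0.    ,   0.    ,   1.    ]]), 'hand_eye': array([[ 0.0004, -0.9679, -0.2512, -0.0676],
       [-0.0002,  0.2512, -0.9679, -0.1412],
       [ 1.    ,  0.0005, -0.0001, -0.0001],
       [ 0.    ,  0.    ,  0.    ,  1.    ]])}
```

View pics/side0.png

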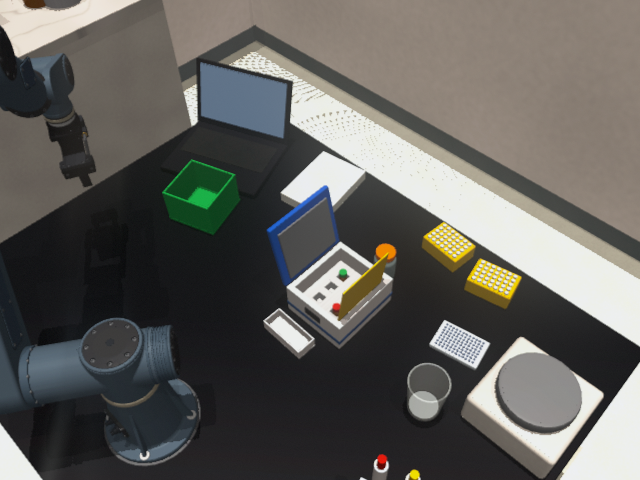

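View pics/top0.png

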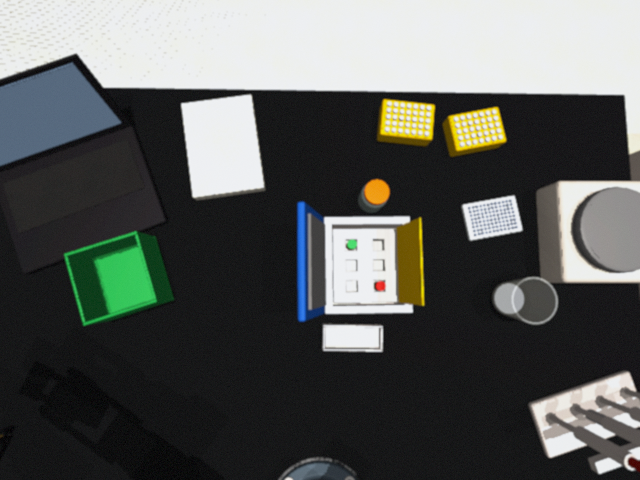

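```bash
cat >h.py <<'E'
import numpy as np,cv2
from rig import bot
np.set_printoptions(precision=4,suppress=True)
def cloud(p,d,K,T):
    v,u=np.mgrid[:480,:640]
    X=np.stack([(u-K[0,2])*d/K[0,0],-(v-K[1,2])*d/K[1,1],-d],-1)
    W=X@T[:3,:3].T+T[:3,3]; W[d<=0]=np.nan
    return W
def get(n,f=None):
    if f: z=np.load(f);p,d=z['p'],z['d']
    else: p,d=bot.capture(n)
    c=bot.get_calibration(n)
    return p,cloud(p,d,c['mtx'],c['pose'])
E
cat > m.py <<'E'
from h import *
for n in("top","side"):
    p,W=get(n,f"{n}0.npz"); h=cv2.cvtColor(p,cv2.COLOR_RGB2HSV)
    R=(W[...,0]>.25)&(W[...,0]<.8)&(W[...,1]>-.3)&(W[...,1]<.3)
    masks=dict(
     rim=(h[...,1]<50)&(h[...,2]>150)&(abs(W[...,2]-.095)<.006),
     blue=(h[...,0]>100)&(h[...,0]<125)&(h[...,1]>150)&(h[...,2]>60)&(W[...,2]>.1),
     yel=(h[...,0]>18)&(h[...,0]<32)&(h[...,1]>150)&(W[...,2]>.06),
     orange=(h[...,0]>7)&(h[...,0]<18)&(h[...,1]>150)&(W[...,2]>.06))
    for k,m in masks.items():
        m=m&R
        cnt,lab,st,_=cv2.connectedComponentsWithStats(m.astype(np.uint8))
        if cnt<2: print(n,k,'none');continue
        i=1+np.argmax(st[1:,4]); Q=W[lab==i]
        print(n,k,len(Q),'min',Q.min(0),'max',Q.max(0))
        if k=='rim':
            r=cv2.minAreaRect((Q[:,:2]*1000).astype(np.float32));print(r, np.median(Q[:,2]))
        else:
            c=Q.mean(0);_,s,V=np.linalg.svd(Q-c);print('c',c,'n',V[2],'sd',s/np.sqrt(len(Q)))
E
python3 m.py
```

```text
top rim 1762 min [ 0.4293 -0.1918  0.0912] max [ 0.6301 -0.0095  0.1007]
((529.08740234375, -100.61006927490234), (200.13304138183594, 180.43380737304688), 0.6144691109657288) 0.09632821514222906
top blue 1296 min [ 0.4284 -0.0071  0.1058] max [0.6268 0.0403 0.2812]
c [0.5244 0.0292 0.2632] n [-0.0071  0.9648 -0.263 ] sd [0.0645 0.0352 0.0039]
top yel 2030 min [ 0.4499 -0.1854  0.0828] max [ 0.6098 -0.1644  0.2195]
c [ 0.5289 -0.1747  0.1601] n [ 0.0099 -0.9925 -0.1222] sd [0.0455 0.0404 0.0007]
top orange 122 min [ 0.6557 -0.1472  0.0722] max [ 0.708  -0.0953  0.1046]
c [ 0.6797 -0.1209  0.0971] n [-0.0955  0.1366  0.986 ] sd [0.0187 0.0173 0.007 ]
side rim 1065 min [ 0.4273 -0.1927  0.089 ] max [ 0.6309 -0.0087  0.1008]
((529.24951171875, -100.55875396728516), (202.9801483154297, 183.83480834960938), 0.4543473422527313) 0.0952604949232716
side blue 1044 min [ 0.4259 -0.0129  0.1003] max [0.6224 0.041  0.2816]
c [0.4804 0.0214 0.2355] n [ 0.0078 -0.9757  0.219 ] sd [0.0674 0.0362 0.0033]
side yel 1015 min [ 0.4486 -0.1866  0.0794] max [ 0.6836 -0.1219  0.2229]
c [ 0.5288 -0.1762  0.1551] n [ 0.02   -0.9923 -0.1222] sd [0.0466 0.0399 0.0024]
side orange 259 min [ 0.5829 -0.1796  0.0802] max [ 0.7084 -0.0907  0.2156]
c [ 0.6815 -0.1217  0.1003] n [-0.3369 -0.1293 -0.9326] sd [0.0173 0.0145 0.0088]
```

```bash
cat >> h.py <<'E'
from scipy.spatial.transform import Rotation as Ro
YAW=0.01; C=np.array([.529,-.1006,0])
def tgt(tip,t):
    "tip in cooler frame (m), tilt deg (+ = fingers point to cooler +y)"
    t=np.radians(t);s,c=np.sin(t),np.cos(t)
    R=np.array([[0,0,1],[-c,s,0],[-s,-c,0]],float)
    Z=Ro.from_euler('z',YAW).as_matrix()
    return C+Z@np.array(tip)-.022*(Z@R)[:,1], Z@R
def rows(lst,pR=None):
    s=bot.read_state() 
    p,R=(s['position'],s['tcp_rot']) if pR is None else pR
    for tip,t in lst:
        q,Q=tgt(tip,t)
        print(tip,t,'->',np.round(R.T@(q-p)*1000,1),np.round(Ro.from_matrix(R.T@Q).as_rotvec(degrees=True),1))
def tipnow():
    s=bot.read_state();Z=Ro.from_euler('z',YAW).as_matrix()
    print('t',s['time_s'],'tip(cooler mm)',(Z.T@(s['position']+.022*s['tcp_rot'][:,1]-C))*1000,'F',s['force'],'j',s['joint_positions'])
E
python3 - <<'E'
from h import *
s=bot.read_state()
p=np.array([.263,.567,.245]);R=Ro.from_matrix(s['tcp_rot']).as_matrix()
# straight up first, then across, then down
rows([((0,-.13,.40),0),((0,-.13,.40),25)],(p,R))
E
```

```text
(0, -0.13, 0.4) 0 -> [ 578.3 -176.  -611.2] [ 0.1 64.5  0. ]
(0, -0.13, 0.4) 25 -> [ 582.3 -173.9 -619.5] [14.2 63.4 22.3]
```

jog_arm(motion=[0,-60,0,0,0,0,0,-120,0,0,0,0,0,-175,0,0,0,0], gripper=0)

```text
time_s: 0.48
position: [0.2631, 0.5666, 0.4211]
tcp_rot: [[0.907, -0.0, 0.421], [-0.421, -0.0, 0.907], [-0.0, -1.0, -0.0]]
force: [0.6, 0.7, -0.1]
opening: 0.741
```

jog_arm(motion=[580,0,-615,0,64,0,580,0,-615,0,64,0,580,0,-615,0,64,0,580,0,-615,0,64,0,580,0,-615,0,64,0,580,0,-615,0,64,0,580,0,-615,0,64,0,580,0,-615,0,64,0,580,0,-615,0,64,0,580,0,-615,0,64,0,580,0,-615,0,64,0,580,0,-615,0,64,0,580,0,-615,0,64,0,580,0,-615,0,64,0,580,0,-615,0,64,0,580,0,-615,0,64,0], gripper=0)

```text
time_s: 2.48
position: [0.5297, -0.2344, 0.419]
tcp_rot: [[0.019, -0.001, 1.0], [-1.0, 0.002, 0.019], [-0.002, -1.0, -0.001]]
force: [-0.1, 0.2, 0.4]
opening: 0.002
```

```bash
python3 - <<'E'
from h import *
tipnow()
h=np.array([-.068,.08])
rows([((0,-.15,.40),25),((0,-.15,.19),25)])
E
```

```text
t 2.475 tip(cooler mm) [  -0.6757 -133.7446  396.981 ] F [-0.0898  0.1745  0.4136] j [-34.9313  18.0892  74.3542   0.0293  87.6748 -36.0281]
(0, -0.15, 0.4) 25 -> [25.5 -1.   0.4] [ 0.2  0.5 24.9]
(0, -0.15, 0.19) 25 -> [ 25.9 209.    0.7] [ 0.2  0.5 24.9]
```

jog_arm(motion=[26,0,0,0,0.5,10,26,0,0,0,0.5,20,26,0,0,0,0.5,25,26,60,0,0,0.5,25,26,120,0,0,0.5,25,26,180,0,0,0.5,25,26,209,0,0,0.5,25,26,209,0,0,0.5,25])

```text
time_s: 3.48
position: [0.5296, -0.2586, 0.209]
tcp_rot: [[0.009, -0.011, 1.0], [-0.904, 0.426, 0.012], [-0.427, -0.904, -0.006]]
force: [-0.1, -0.6, -0.3]
opening: 0.007
```

```bash
python3 - <<'E'
from h import *
tipnow()
# contact corner of finger on flap outer face at 100 mm from hinge
L=[]
for a in (96,85,75,65,55,45,35,25,15,8,3,0):
    r=np.radians(a); P=np.array([-.068,.080])+.105*np.array([np.cos(r),np.sin(r)])
    t=np.radians(25);n=np.array([-np.sin(r),np.cos(r)]) # outer normal
    y=np.array([np.sin(t),-np.cos(t)]);x=np.array([-np.cos(t),-np.sin(t)])
    # support of tip corners (±9.5 along x) toward -n
    off=max(np.dot(-n,.0095*x),np.dot(-n,-.0095*x))
    tip=P+n*off
    L.append(((0,tip[0].round(4),tip[1].round(4)),25))
rows(L)
p,W=get("side");cv2.imwrite("pics/s1.png",p[:,:,::-1])
E
```

```text
t 3.475 tip(cooler mm) [  -1.0845 -148.5778  189.0726] F [-0.1227 -0.5988 -0.2566] j [-45.2345  36.4636  80.972   17.1952  81.8786 -51.2287]
(0, np.float64(-0.0879), np.float64(0.1835)) 25 -> [-52.6  30.9   1.1] [ 0.4 -0.  -0.2]
(0, np.float64(-0.067), np.float64(0.1853)) 25 -> [-72.3  38.2   1.2] [ 0.4 -0.  -0.2]
(0, np.float64(-0.0479), np.float64(0.1833)) 25 -> [-88.7  48.2   1.2] [ 0.4 -0.  -0.2]
(0, np.float64(-0.0292), np.float64(0.1777)) 25 -> [-103.2   61.2    1.3] [ 0.4 -0.  -0.2]
(0, np.float64(-0.0117), np.float64(0.1687)) 25 -> [-115.2   76.8    1.4] [ 0.4 -0.  -0.2]
(0, np.float64(0.0039), np.float64(0.1565)) 25 -> [-124.1   94.5    1.5] [ 0.4 -0.  -0.2]
(0, np.float64(0.0171), np.float64(0.1416)) 25 -> [-129.7  113.6    1.6] [ 0.4 -0.  -0.2]
(0, np.float64(0.0272), np.float64(0.1244)) 25 -> [-131.5  133.5    1.8] [ 0.4 -0.  -0.2]
(0, np.float64(0.033), np.float64(0.1088)) 25 -> [-130.1  150.     1.9] [ 0.4 -0.  -0.2]
(0, np.float64(0.0356), np.float64(0.0974)) 25 -> [-127.6  161.5    1.9] [ 0.4 -0.  -0.2]
(0, np.float64(0.0367), np.float64(0.089)) 25 -> [-125.   169.5    2. ] [ 0.4 -0.  -0.2]
(0, np.float64(0.037), np.float64(0.084)) 25 -> [-123.1  174.2    2. ] [ 0.4 -0.  -0.2]
```

View pics/s1.png

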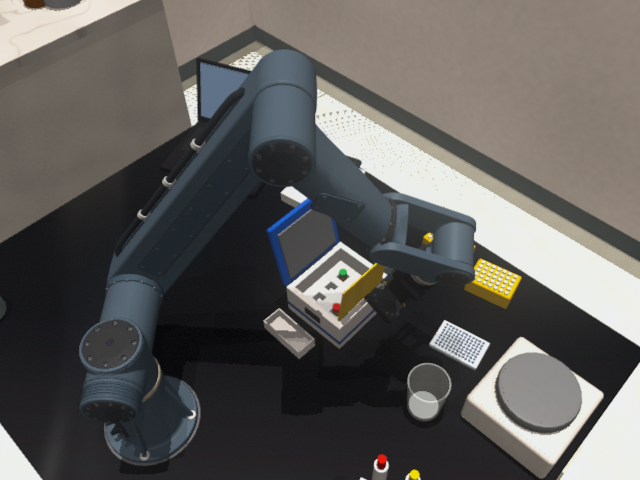

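jog_arm(motion=[-26,15,1,0,0,0,-52,31,1,0,0,0,-62,34,1,0,0,0,-72,38,1,0,0,0,-80,43,1,0,0,0,-89,48,1,0,0,0,-96,54,1,0,0,0,-103,61,1,0,0,0,-109,69,1,0,0,0,-115,77,1,0,0,0,-120,85,1,0,0,0,-124,94,1,0,0,0,-127,104,1,0,0,0])

```text
time_s: 5.15
position: [0.5299, -0.1016, 0.1695]
tcp_rot: [[0.009, -0.006, 1.0], [-0.906, 0.423, 0.011], [-0.423, -0.906, -0.002]]
force: [0.1, 0.3, 0.8]
opening: 0.005
```

```bash
python3 - <<'E'
from h import *
tipnow()
p,W=get("top");cv2.imwrite("pics/t2.png",p[:,:,::-1])
p,W=get("side");cv2.imwrite("pics/s2.png",p[:,:,::-1])
E
```

```text
t 5.15 tip(cooler mm) [  0.8474   8.2957 149.596 ] F [0.1432 0.3348 0.7654] j [-33.7243  34.2314  94.4644  22.1051  67.7113 -45.7424]
```

View pics/s2.png

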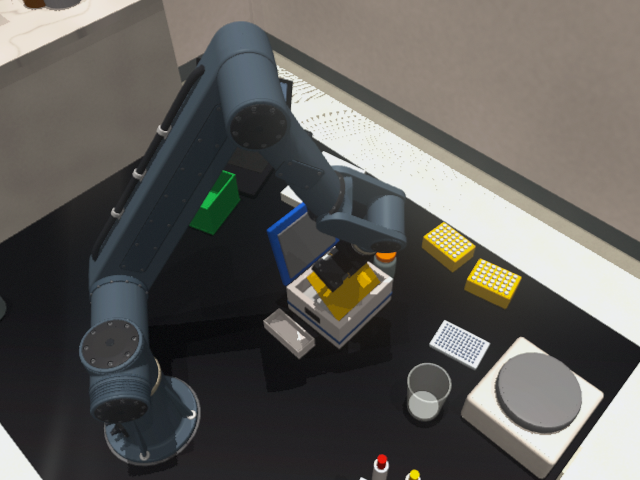

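View pics/t2.png

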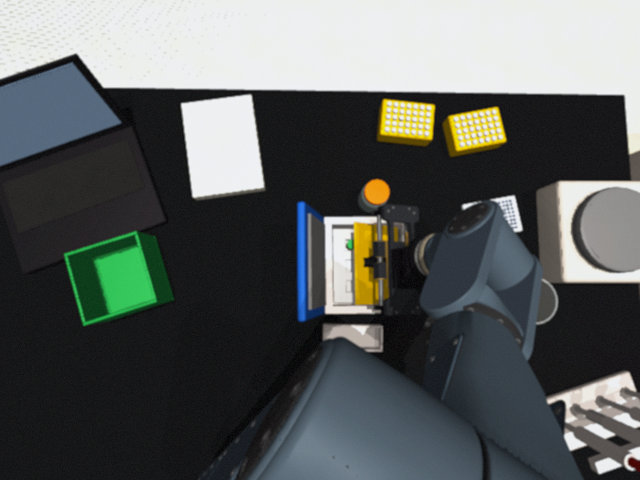

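jog_arm(motion=[-3,10,0,0,0,0,-4,20,0,0,0,0,-4,30,0,0,0,0,-4,38,0,0,0,0,-3,46,0,0,0,0,-2,52,0,0,0,0,-1,58,0,0,0,0,1,62,0,0,0,0,2,66,0,0,0,0,4,70,0,0,0,0,4,70,0,0,0,0])

```text
time_s: 6.62
position: [0.5296, -0.0762, 0.1047]
tcp_rot: [[0.008, -0.006, 1.0], [-0.906, 0.423, 0.01], [-0.423, -0.906, -0.002]]
force: [0.3, 0.1, 0.3]
opening: 0.003
```

```bash
python3 - <<'E'
from h import *
tipnow()
rows([((0,.037,.084),25)])
E
```

```text
t 6.625 tip(cooler mm) [ 0.7864 33.6487 84.7158] F [0.2723 0.1243 0.3315] j [-31.5599  39.5907  97.8852  24.6107  59.022  -47.9947]
(0, 0.037, 0.084) 25 -> [-2.7  2.1 -0.8] [ 0.1 -0.  -0. ]
```

jog_arm(motion=[1,2,0,0,0,0,1,2,0,0,0,0,1.5,3,0,0,0,0,1.5,3,0,0,0,0,1.5,3,0,0,0,0])

```text
time_s: 7.25
position: [0.5298, -0.0762, 0.1036]
tcp_rot: [[0.009, -0.005, 1.0], [-0.906, 0.424, 0.011], [-0.424, -0.906, -0.001]]
force: [-2.5, -1.2, 12.3]
opening: 0.002
```

```bash
python3 - <<'E'
from h import *
tipnow()
E
```

```text
t 7.25 tip(cooler mm) [ 0.9722 33.6887 83.651 ] F [-2.4907 -1.1956 12.2641] j [-31.5898  39.7071  97.9123  24.7338  58.9129 -48.1911]
```

jog_arm(motion=[0,-50,0,0,0,0,0,-110,0,0,0,0,0,-170,0,0,0,0,0,-230,0,0,0,0,0,-290,0,0,0,0,0,-350,0,0,0,0,0,-350,0,0,0,0])

```text
time_s: 8.12
position: [0.533, -0.2271, 0.4232]
tcp_rot: [[0.01, 0.002, 1.0], [-0.91, 0.416, 0.008], [-0.416, -0.91, 0.006]]
force: [0.5, 0.7, -0.6]
opening: 0.002
```

```bash
cat > flat.py <<'E'
from h import *
import sys
Z=Ro.from_euler('z',YAW).as_matrix()
tipnow()
for n in("top","side"):
    p,W=get(n);cv2.imwrite(f"pics/{n}_{sys.argv[1]}.png",p[:,:,::-1]);h=cv2.cvtColor(p,cv2.COLOR_RGB2HSV)
    L=(W-C)@Z
    inb=(abs(L[...,0])<.12)&(abs(L[...,1])<.18)&(L[...,2]<.30)
    for k,m in dict(yel=(h[...,0]>18)&(h[...,0]<32)&(h[...,1]>120),blue=(h[...,0]>100)&(h[...,0]<125)&(h[...,1]>150)&(h[...,2]>50)&(L[...,2]>.097)).items():
        Q=L[m&inb]
        if len(Q)<30: print(n,k,len(Q));continue
        c=np.median(Q,0);_,s,V=np.linalg.svd(Q-Q.mean(0),full_matrices=False)
        print(n,k,len(Q),'min',Q.min(0),'max',Q.max(0),'normal',V[2],s[2]/len(Q)**.5)
E
python3 flat.py f1
```

```text
t 8.125 tip(cooler mm) [   2.8326 -117.354   403.1725] F [ 0.4865  0.7209 -0.5588] j [-43.0155  23.8815  68.5846  18.3463 104.0316 -41.6976]
top yel 4816 min [-0.0851 -0.179  -0.0021] max [0.0795 0.0666 0.0869] normal [-0.0158 -0.0219  0.9996] 0.00594733183850633
top blue 1299 min [-0.0997  0.0945  0.1055] max [0.0991 0.1408 0.281 ] normal [ 0.0019  0.9649 -0.2626] 0.003871454660048826
side yel 2734 min [-0.0795 -0.0749  0.0666] max [0.089  0.0702 0.0972] normal [-0.0048 -0.0041 -1.    ] 0.003021045092286938
side blue 1200 min [-0.1024  0.0902  0.0975] max [0.0993 0.1425 0.2833] normal [-0.0049 -0.9753  0.2209] 0.002995169681805504
```

View pics/side_f1.png

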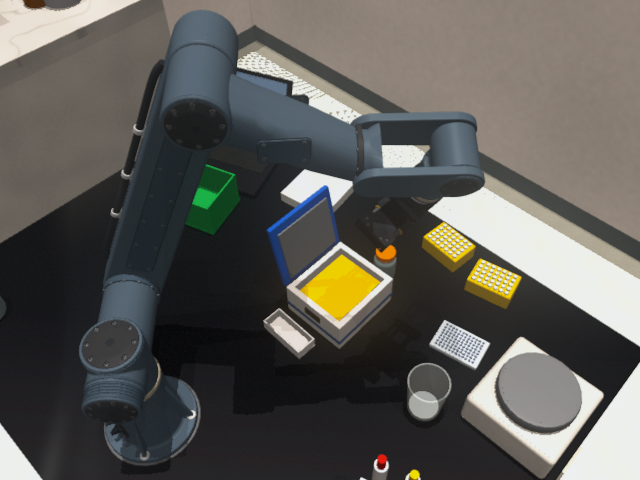

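```bash
python3 - <<'E'
from h import *
rows([((0,.22,.40),0),((0,.22,.40),-25)])
E
```

```text
(0, 0.22, 0.4) 0 -> [-313.1  142.1   -1.2] [  0.1  -0.  -25. ]
(0, 0.22, 0.4) -25 -> [-320.6  147.8   -1.2] [  0.1  -0.  -50. ]
```

jog_arm(motion=[-50,22,0,0,0,-8,-100,45,0,0,0,-16,-150,68,0,0,0,-24,-200,91,0,0,0,-32,-250,114,0,0,0,-40,-300,137,0,0,0,-47,-320,148,-1,0,0,-50,-320,148,-1,0,0,-50,-320,148,-1,0,0,-50])

```text
time_s: 9.35
position: [0.5263, 0.1279, 0.4186]
tcp_rot: [[0.012, 0.0, 1.0], [-0.906, -0.423, 0.011], [0.423, -0.906, -0.005]]
force: [0.4, -0.3, -0.2]
opening: 0.005
```

```bash
python3 - <<'E'
from h import *
tipnow()
L=[((0,.22,.30),-25),((0,.175,.222),-25)]
t=np.radians(-25)
y=np.array([np.sin(t),-np.cos(t)]);x=np.array([-np.cos(t),-np.sin(t)])
for a in (101,90,80,70,60,50,40,30,20,10,5,0):
    r=np.radians(a); d=np.array([-np.cos(r),np.sin(r)]); n=np.array([np.sin(r),np.cos(r)])
    P=np.array([.090,.0955])+.140*d+.014*n
    off=max(np.dot(-n,.0095*x),np.dot(-n,-.0095*x))
    tip=P+n*off
    L.append(((0,float(tip[0].round(4)),float(tip[1].round(4))),-25))
rows(L)
p,W=get("side");cv2.imwrite("pics/s4.png",p[:,:,::-1])
E
```

```text
t 9.35 tip(cooler mm) [ -0.4938 219.1946 398.6214] F [ 0.4171 -0.3116 -0.2322] j [ 14.2235  19.1881  76.7745 -24.2337  90.5163  14.7045]
(0, 0.22, 0.3) -25 -> [-42.5  89.    0.9] [0.2 0.2 0. ]
(0, 0.175, 0.222) -25 -> [-34.7 178.7   1.2] [0.2 0.2 0. ]
(0, 0.1395, 0.2285) -25 -> [  0.2 187.9   1.1] [0.2 0.2 0. ]
(0, 0.1126, 0.2355) -25 -> [ 27.5 192.9   1.1] [0.2 0.2 0. ]
(0, 0.0871, 0.2372) -25 -> [ 51.4 202.2   1. ] [0.2 0.2 0. ]
(0, 0.0616, 0.2341) -25 -> [ 73.2 215.8   1. ] [0.2 0.2 0. ]
(0, 0.0368, 0.2265) -25 -> [ 92.4 233.1   1. ] [0.2 0.2 0. ]
(0, 0.0138, 0.2143) -25 -> [108.1 253.9   1.1] [0.2 0.2 0. ]
(0, -0.0067, 0.1981) -25 -> [119.8 277.3   1.1] [0.2 0.2 0. ]
(0, -0.0238, 0.1783) -25 -> [126.9 302.5   1.2] [0.2 0.2 0. ]
(0, -0.0365, 0.1573) -25 -> [129.5 326.9   1.3] [0.2 0.2 0. ]
(0, -0.045, 0.136) -25 -> [128.2 349.8   1.4] [0.2 0.2 0. ]
(0, -0.048, 0.1249) -25 -> [126.2 361.1   1.4] [0.2 0.2 0. ]
(0, -0.05, 0.1135) -25 -> [123.2 372.3   1.5] [0.2 0.2 0. ]
```

View pics/s4.png

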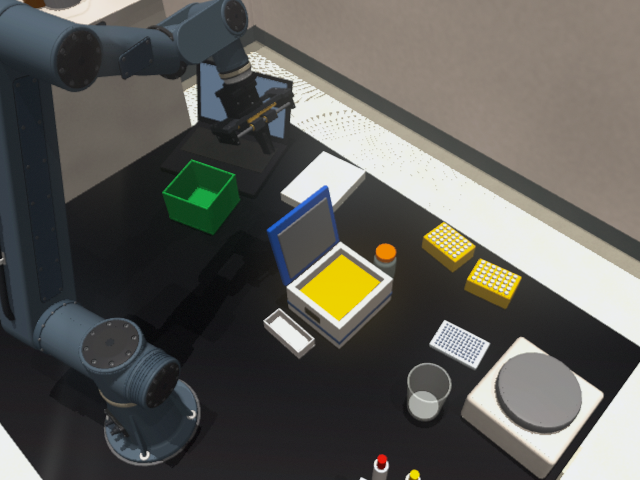

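jog_arm(motion=[-20,45,1,0,0,0,-42,89,1,0,0,0,-38,135,1,0,0,0,-35,178,1,0,0,0,-17,183,1,0,0,0,0,188,1,0,0,0,14,190,1,0,0,0,27,193,1,0,0,0,40,197,1,0,0,0,51,202,1,0,0,0,62,209,1,0,0,0,73,216,1,0,0,0,83,225,1,0,0,0,92,233,1,0,0,0,100,243,1,0,0,0,108,254,1,0,0,0])

```text
time_s: 11.4
position: [0.5296, -0.0778, 0.2348]
tcp_rot: [[0.011, 0.002, 1.0], [-0.906, -0.423, 0.011], [0.423, -0.906, -0.002]]
force: [0.2, 2.3, 0.5]
opening: 0.003
```

```bash
python3 flat.py c1
```

```text
t 11.4 tip(cooler mm) [  0.8165  13.5359 214.8827] F [0.202 2.258 0.508] j [ -7.5207  25.799   97.8251 -30.1061  56.6439   8.7209]
top yel 319 min [-0.0833 -0.0761  0.0033] max [0.0787 0.1656 0.2431] normal [-0.0163 -0.9777  0.2095] 0.013642357139208122
top blue 2273 min [-0.1002 -0.0288  0.1573] max [0.0997 0.057  0.2998] normal [-0.0026  0.7595  0.6505] 0.003854000421591888
side yel 2447 min [-0.0797 -0.0758  0.0678] max [0.0885 0.0667 0.2998] normal [ 0.0009 -0.0039  1.    ] 0.006976117062703152
side blue 1519 min [-0.1027 -0.0326  0.1001] max [0.1014 0.0981 0.2494] normal [ 0.0113 -0.7365 -0.6764] 0.0034833231611267512
```

View pics/side_c1.png

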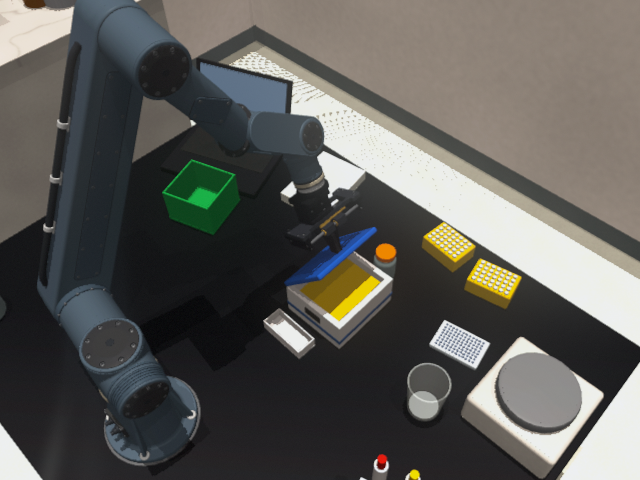

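jog_arm(motion=[6,11,0,0,0,0,12,23,0,0,0,0,16,36,0,0,0,0,19,48,0,0,0,0,20,60,0,0,0,0,21,73,0,0,0,0,21,85,0,0,0,0,20,96,0,0,0,0,19,102,0,0,0,0,18,107,0,0,0,0,16,113,0,0,0,0,15,118,0,0,0,0,15,118,0,0,0,0])

```text
time_s: 13.12
position: [0.5302, -0.1402, 0.1342]
tcp_rot: [[0.01, 0.002, 1.0], [-0.906, -0.422, 0.011], [0.422, -0.906, -0.002]]
force: [0.0, 0.2, 0.4]
opening: 0.004
```

```bash
python3 -c "
from h import *
tipnow()"
```

```text
t 13.125 tip(cooler mm) [  0.7963 -48.9491 114.2974] F [0.028  0.2384 0.4148] j [-14.3141  34.8998 102.4051 -37.3047  42.3828  12.9894]
```

jog_arm(motion=[-1,2,0,0,0,0,-1,2,0,0,0,0,-1.5,3,0,0,0,0,-2,4,0,0,0,0,-2,4,0,0,0,0,-2,4,0,0,0,0])

```text
time_s: 13.88
position: [0.5304, -0.1403, 0.133]
tcp_rot: [[0.01, 0.004, 1.0], [-0.905, -0.425, 0.011], [0.425, -0.905, -0.0]]
force: [-3.4, 4.3, 17.6]
opening: 0.007
```

```bash
python3 -c "
from h import *
tipnow()"
```

```text
t 13.875 tip(cooler mm) [  1.0431 -49.0506 113.1363] F [-3.3946  4.3222 17.5832] j [-14.2321  35.0433 102.5012 -37.7685  42.1763  13.5287]
```

jog_arm(motion=[0,-30,0,0,0,0,0,-80,0,0,0,0,0,-140,0,0,0,0,0,-200,0,0,0,0,0,-260,0,0,0,0,0,-320,0,0,0,0,0,-320,0,0,0,0,0,-320,0,0,0,0])

```text
time_s: 14.88
position: [0.5286, -0.0048, 0.4194]
tcp_rot: [[0.011, 0.001, 1.0], [-0.906, -0.422, 0.011], [0.422, -0.906, -0.003]]
force: [-0.1, 0.0, -0.3]
opening: 0.005
```

```bash
python3 flat.py e1
```

```text
t 14.875 tip(cooler mm) [  0.4795  86.4795 399.4638] F [-0.1047  0.0499 -0.2512] j [  0.4222  15.3662  82.2237 -25.1718  83.2201   2.9599]
top yel 0
top blue 7383 min [-0.0999 -0.0969  0.0973] max [0.0989 0.0899 0.1164] normal [-0.0011  0.      1.    ] 0.0016040491819272835
side yel 0
side blue 4963 min [-0.1027 -0.0975  0.0975] max [0.1022 0.0919 0.1222] normal [-0.0034 -0.0014  1.    ] 0.002993392926653836
```

View pics/side_e1.png

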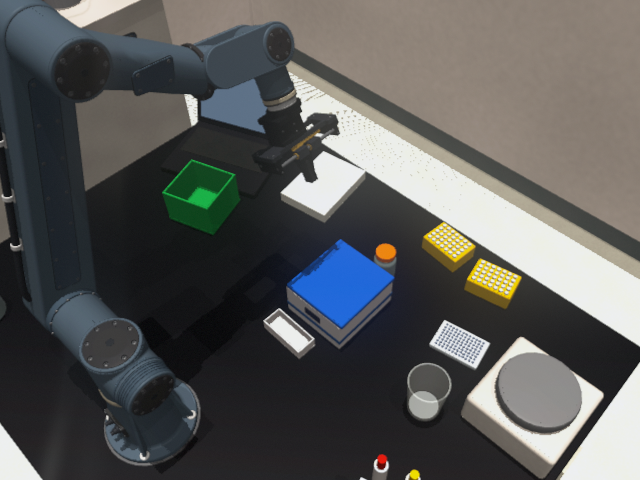

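View pics/top_e1.png

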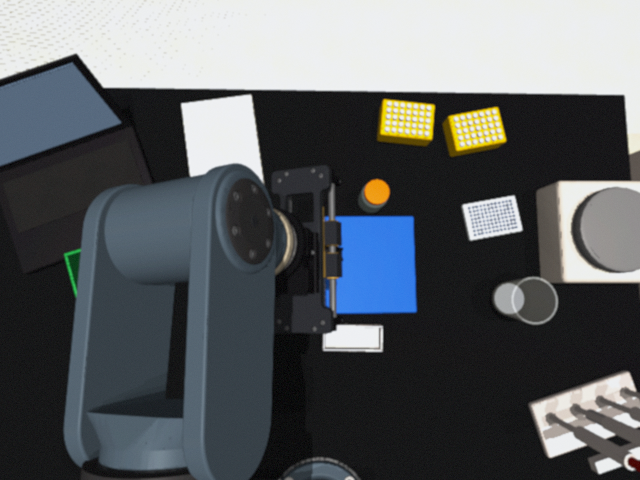

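The cover lies flat on the rim: it shows blue around (340,285) in the side view, and its normal is within 0.004 rad of vertical. The trough, bottle, tub, beaker and plate are at their starting pixels, and the arm is clear.

```bash
python3 -c "
from rig import bot
print(bot.hand_in())"
```

```text
the job is handed in; nothing more can be done
None
```

The cooler is closed and the job is handed in, at about 15 s of the 58 s allowed. With the shut fingertips I pushed the yellow flap flat first, then swung the blue cover over and pressed it down onto the rim.

- **Flap:** it stopped against a 12 N press. From the camera depth it lay flat to within about 0.005 rad in the side view. The top-view fit gave about 0.03 rad; it also picked up some stray points. The cover was still standing at about 1.78 rad then.
- **Cover:** it met the rim at about 18 N, with the outer face at the expected height of about 109 mm. After the arm retreated, both views showed it flat to within about 0.004 rad.
- **Loose items:** the trough, bottle, tub, beaker and plate stayed at their starting pixels by eye. I did not measure their positions numerically.
- **Vials:** they can't be seen under the closed flap, so I did not check them afterwards. The flap is meant to clear their tops by 6 mm.
- **Arm:** it was clear of everything at hand-in, with wrist force near 0 N. No check failed.

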